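# Turn the parts dish mouth-up

## Task

One of the two steel parts dishes on the repair mat has been left mouth-down. Turn it over by its handle so that it stands flat on its base, mouth up, on the mat, ready for screws. Do not throw it or drop it from a height, and leave the dish that already holds screws where it stands.

Things in the scene. Friction and masses are not known exactly. Their poses are not given: they have to be found in the camera images.
- dish: Steel dish to turn over: mouth 120 mm, 50 mm high, wall 3 mm, flaring straight out from its heavy black base (68 mm across, 12 mm thick). 0.16-0.29 kg. Origin: centre of the base's underside; z from base to mouth, x along the handle outwards. Starts mouth-down, rim on the mat, base on top (z down). Stood on its rim, handle up, it tips onto its base by itself once turned over 65 degrees from mouth-down.
- dish_handle (a point): Grip point on that dish's one handle: a straight black bar, 16 mm wide, 12 mm thick, sticking out level and radially to 120 mm from the dish's axis. The point is in the bar's middle, 100 mm from the axis and 16 mm above the base's underside (so 34 mm above the mat at the start). The handle first points to the robot's left, give or take 45 degrees. Axes as the dish's.
- screw_dish: The other dish, of the same shape and size with the same handle, standing mouth-up with a few screws in it, its handle pointing away from the robot; leave it alone. Origin and axes as for the first dish (z up).
- mat: Flat grey-blue repair mat fixed to the bench, 360 mm (its x) by 640 mm (its y) and 3 mm thick. Origin: centre of its underside, on the bench; z up.
Not all that is in view belongs to the job. Leave any orange look-alike of the dish alone.

How it is judged:
By the outcome, as a careful person would: the job done as asked, in the order asked, and still so for the second after the job is handed in, with the robot touching nothing.
It also fails if it takes over 35 s, if anything falls off the work surface, if the arm or the gripper's body presses on something with over 40 N, if the wrist force passes 120 N, or if a joint passes its speed limit or range.

## Robot

A 7-joint arm with a two-finger parallel gripper is mounted at the origin on the work surface. World frame = base frame: x ahead of the robot, y to its left, z up, the work surface at z = 0. Lengths are in m, angles in rad, forces in N, time in s.
With the tool pointing down it reaches from about 0.425 to 0.925 m from the base axis. Payload 6.8 kg.
Tool frame: the origin (TCP) lies midway between the tips of the shut fingers; the grasp point (between the pads) lies 19 mm behind it; z points along the fingers, y is the direction in which the jaws open and shut (so a half turn about z gives the same grasp; the last joint's range is limited). The gripper opens to 85 mm and grips with 20 to 120 N. Pads are 22 mm wide; open, the fingers measure 114 mm over their backs; the gripper's body (76 mm by 85 mm) begins 54 mm behind the grasp point. The pads swing forward as they close: fully open they stand 13 mm farther back than shut.
Start: joints at [1.139, 0.477, 0.022, 1.555, -0.011, 1.109, -0.083], TCP at [0.215, -0.64, 0.231] pointing down, gripper open.
Joint ranges: [-2.96, 2.96], [-0.34, 2.1], [-1.41, 1.46], [0.24, 2.44], [-1.37, 4.51], [0.17, 1.92], [-2.96, 2.96]. Speed limits (rad/s): [2.39, 2.39, 3.14, 3.14, 3.14, 3.14, 3.14].

## Interface

Orientations are given as a unit quaternion [w, x, y, z].
In Python, from station import status, eyes, workorder gives the robot as it stands. The module is installed in compiled form; this text tells all that it offers.
- The arm moves only by the shell command python3 -m jog 'ROWS' [FORCE]. ROWS is text: rows parted by semicolons, each of 7 numbers parted by spaces: the shift along the tool's x, y, z in m, then the turn, a rotation vector about the tool's x, y, z in degrees, then the finger opening in m, from 0 to 0.0854. In form: dx dy dz rx ry rz jaw; .... A call has 1 to 5 rows; each row is the pose to reach, as a shift and turn from the pose commanded when the call began, along the tool's axes at that moment; what a row does not reach only later rows make up. A row lasts 1/10 s, in which the tool goes at most 50 mm and 8.59 degrees, less where a joint would pass 70% of its speed; a pose out of reach is approached as far as the arm can. A call with a gripper value outside its range is refused whole. The fingers move at their own pace and stop on an object; FORCE is the grip in N (left out, the last holds). Time passes only in rows, so rows that repeat a pose let the fingers close. It gives the time, the measured TCP pose, the force and the opening at its end, in the units of the state.
- status.get_obs(): the state, without advancing time (a new reading comes with each control period).
- eyes.read_camera(name): name is "scene" or "side" or "wrist"; returns a dict with "image" (420x560x3 uint8, red, green, blue), "intrinsics" (3x3 intrinsics, pixels), "position" and "orientation" of the camera in the world. Camera axes: x right, y up, looking along -z (the intrinsics and any distortion apply to the point x, -y, -z); pixel columns grow to the right and rows downward; lengths in m; the calibration is good to about 2 mm. A picture is of the moment at which its call begins. There is no depth.
- workorder.hand_in(): hands the job in, once; it reports no verdict.
The state is a dict: "t": time; "q": joint angles; "joint_vel": joint speeds; "joint_torque": joint torques, N m; "eef_pos": TCP position; "tool_rot": TCP orientation; "contact_force": force on the tool from outside, world axes, zero at the start; "torque": the same for the moment, N m; "gripper_width": opening from 0.0 (shut) to 1.0 (fully open).
Only numpy, scipy, OpenCV 4.12 (cv2) and the standard library are available. Lean on these libraries where they do the work, as an engineer would, in place of code of your own. Each camera call takes 0.05 s, during which the arm holds its last target.

## Working session

There is one attempt and no reset: what is moved stays moved. The work goes in short steps, Python scripts to look and compute and a shell command to move; the robot and the scene stay as the last step left them, time stands still between calls to the robot, and variables do not carry over. Pictures are saved under pics/ and viewed, and the job is handed in when it is done.

```bash
mkdir -p pics; ls
python3 - <<'E'
from station import status, eyes
import cv2
o=status.get_obs(); print({k:o[k] for k in('t','eef_pos','tool_rot','gripper_width','contact_force')})
for n in('scene','side','wrist'):
    c=eyes.read_camera(n); cv2.imwrite(f'pics/{n}0.png',c['image'][:,:,::-1]); print(n,c['intrinsics'],c['position'],c['orientation'],[k for k in c])
E
```

```text
pics
{'t': 0.0, 'eef_pos': array([ 0.21454141, -0.63935203,  0.23030416]), 'tool_rot': array([-9.16348501e-04,  9.86922283e-01,  1.61194024e-01, -2.31043710e-04]), 'gripper_width': 0.9993906225820236, 'contact_force': array([-0.42247312,  0.98283826,  1.42092505])}
scene [[456.91266816   0.         279.91595813]
 [  0.         456.91266816 200.70231446]
 [  0.           0.           1.        ]] [1.02532163 0.54686469 0.56086968] [0.37685909 0.20796486 0.43867417 0.78885538] ['image', 'intrinsics', 'position', 'orientation']
side [[428.54759191   0.         282.74423193]
 [  0.         428.54759191 210.35044771]
 [  0.           0.           1.        ]] [0.00992748 0.53314038 0.52157847] [-0.31064549 -0.15515065  0.4376296   0.82940219] ['image', 'intrinsics', 'position', 'orientation']
wrist [[371.01870926   0.         279.11467437]
 [  0.         371.01870926 209.48512711]
 [  0.           0.           1.        ]] [ 0.2801617  -0.61762613  0.37245965] [ 0.8042619  -0.1111394   0.08168127 -0.57804757] ['image', 'intrinsics', 'position', 'orientation']
```

View pics/scene0.png

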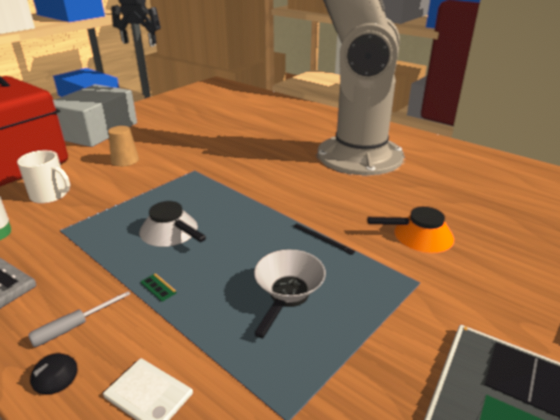

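View pics/side0.png

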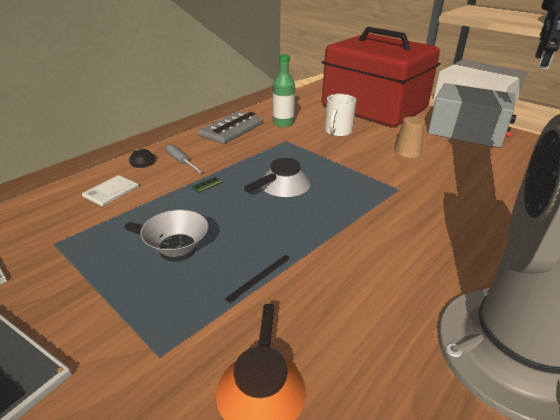

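View pics/wrist0.png

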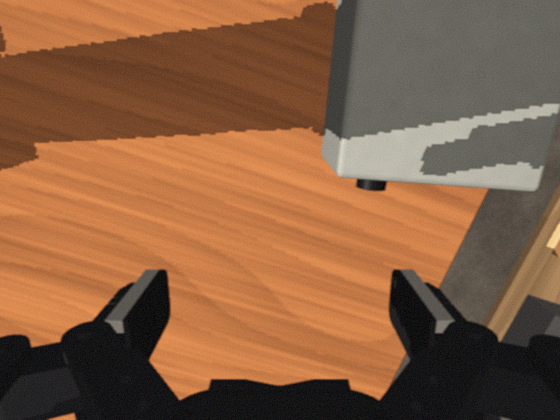

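Run:
```python
import cv2
a=cv2.imread('pics/scene0.png')[190:260,125:225]; cv2.imwrite('pics/c1.png',cv2.resize(a,None,fx=8,fy=8,interpolation=cv2.INTER_CUBIC))
a=cv2.imread('pics/side0.png')[145:215,230:330]; cv2.imwrite('pics/c2.png',cv2.resize(a,None,fx=8,fy=8,interpolation=cv2.INTER_CUBIC))
```

```text
(no output)
```

View pics/c1.png

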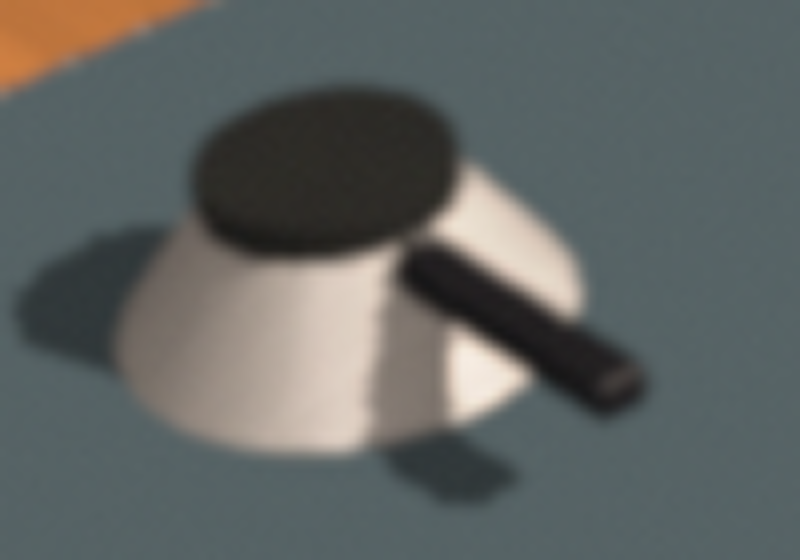

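View pics/c2.png

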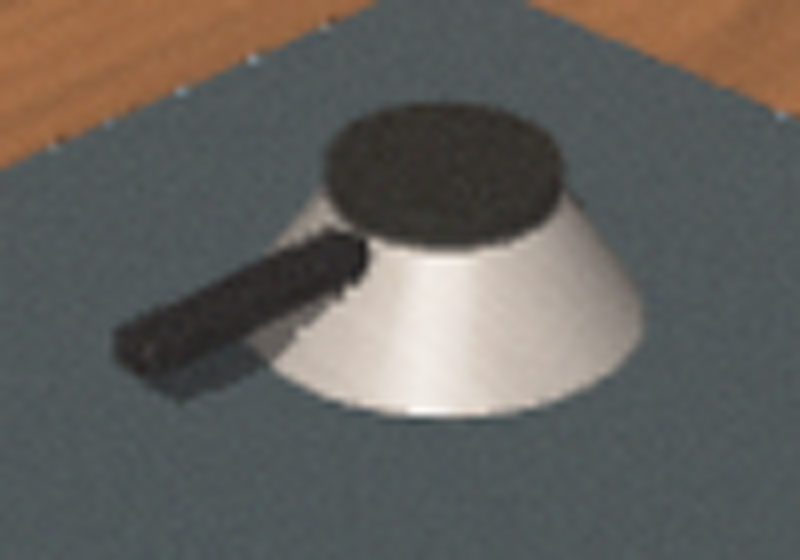

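```bash
cat > h.py <<'E'
import numpy as np
from scipy.spatial.transform import Rotation as R
from station import status, eyes
def rot(q): return R.from_quat(np.r_[q[1:],q[0]])
CAM={}
def cam(n):
    c=eyes.read_camera(n); return c
def ray(c,u,v):
    d=np.linalg.inv(c['intrinsics'])@[u,v,1]; d=np.array([d[0],-d[1],-d[2]])
    d=rot(c['orientation']).apply(d); return np.array(c['position']),d/np.linalg.norm(d)
def atz(c,u,v,z):
    p,d=ray(c,u,v); return p+d*(z-p[2])/d[2]
def proj(c,P):
    x=rot(c['orientation']).inv().apply(np.atleast_2d(P)-c['position']); x[:,1:]*=-1
    w=(c['intrinsics']@x.T).T; return w[:,:2]/w[:,2:]
def tri(rays):
    A=0;b=0
    for p,d in rays:
        M=np.eye(3)-np.outer(d,d);A=A+M;b=b+M@p
    return np.linalg.solve(A,b)
E
python3 - <<'E'
from h import *
s,d=cam('scene'),cam('side')
for nm,a,b,z in(('base',(165.9,210.6),(285.6,166.5),.053),('tip',(202.5,238.1),(246.3,188.8),.037),('sdtipcheck',(265,330),(129,228),.0)):
    print(nm,atz(s,*a,z).round(4),atz(d,*b,z).round(4),tri([ray(s,*a),ray(d,*b)]).round(4))
A=atz(s,165.9,210.6,.053);B=atz(s,202.5,238.1,.037)
print('screw bottom',atz(s,291,288,.015),atz(d,178,243,.015))
for p in((195,172),(418,284),(288,418),(64,232)):print(atz(s,*p,.003).round(3))
print(status.get_obs()['q'],rot(status.get_obs()['tool_rot']).as_matrix().round(3))
E
```

```text
base [ 0.5673 -0.1243  0.053 ] [ 0.5544 -0.1218  0.053 ] [ 0.5622 -0.1315  0.0468]
tip [ 0.571 -0.014  0.037] [ 0.5717 -0.0127  0.037 ] [ 0.5716 -0.0129  0.0374]
sdtipcheck [0.6448 0.2061 0.    ] [0.6842 0.2084 0.    ] [0.6589 0.2197 0.0202]
screw bottom [0.55498504 0.18874687 0.015     ] [0.55703433 0.18364468 0.015     ]
[ 0.358 -0.276  0.003]
[0.394 0.351 0.003]
[0.742 0.329 0.003]
[ 0.708 -0.291  0.003]
[ 1.13890397  0.47738425  0.02234643  1.55584524 -0.01150421  1.10929737
 -0.08311337] [[ 0.948  0.318 -0.   ]
 [ 0.318 -0.948  0.001]
 [-0.    -0.001 -1.   ]]
```

```bash
cat > ov.py <<'E'
from h import *
import cv2
def model(x,y,yaw,T=None):
    t=np.linspace(0,2*np.pi,40); c=lambda r,z:np.c_[r*np.cos(t),r*np.sin(t),0*t+z]
    bx=[[X,Y,Z] for X in(.045,.12) for Y in(-.008,.008) for Z in(.010,.022)]
    e=[(0,1),(2,3),(4,5),(6,7),(0,2),(1,3),(4,6),(5,7),(0,4),(1,5),(2,6),(3,7)]
    L=[c(.034,0),c(.06,.05)]+[np.array([bx[i],bx[j]]) for i,j in e]
    if T is None:
        Rm=(R.from_euler('z',yaw)*R.from_euler('x',np.pi)); T=(Rm,np.array([x,y,.053]))
    return [T[0].apply(l)+T[1] for l in L]
def overlay(c,L,box,f,fn):
    u0,v0,u1,v1=box
    im=cv2.resize(np.ascontiguousarray(c['image'][v0:v1,u0:u1,::-1]),None,fx=f,fy=f,interpolation=cv2.INTER_CUBIC)
    for l in L:
        p=((proj(c,l)-[u0,v0]+.5)*f).astype(int)
        cv2.polylines(im,[p.reshape(-1,1,2)],False,(0,255,0),1)
    cv2.imwrite(fn,im)
E
python3 - <<'E'
from ov import *
from scipy.optimize import least_squares
s,d=cam('scene'),cam('side')
# (cam, kind, value)
def res(p):
    x,y,w=p; L=model(x,y,w); r=[]
    for c,off,dd,rr,tip in((s,(125,190),(192,460,88),(113,588,455),(620,385)),(d,(230,145),(325,565,100),(240,645,415),(130,350))):
        q=lambda l:(proj(c,l)-off+.5)*8
        a=q(L[0]);b=q(L[1])
        r+=[a[:,0].min()-dd[0],a[:,0].max()-dd[1],a[:,1].min()-dd[2],b[:,0].max()-rr[1],b[:,1].max()-rr[2]]
        if c is s: r+=[b[:,0].min()-rr[0]]
        t=np.array([x+.12*np.cos(w),y+.12*np.sin(w),.037]); r+=list(q(t)[0]-tip)
    return np.array(r)/8
f=least_squares(res,[.56,-.13,1.5]); print(f.x,np.degrees(f.x[2]),f.fun.round(1))
x,y,w=f.x; print('tip',x+.12*np.cos(w),y+.12*np.sin(w))
L=model(*f.x)
overlay(s,L,(125,190,225,260),8,'pics/o1.png');overlay(d,L,(230,145,330,215),8,'pics/o2.png')
E
```

```text
[ 0.56347545 -0.13135089  1.49275641] 85.5286420538105 [-0.4  0.  -0.6 -0.8 -0.4  0.3  0.6  1.4  0.3  0.  -0.2  0.3  0.  -0.2
  0.5]
tip 0.5728307416877243 -0.011716117175132254
```

View pics/o1.png

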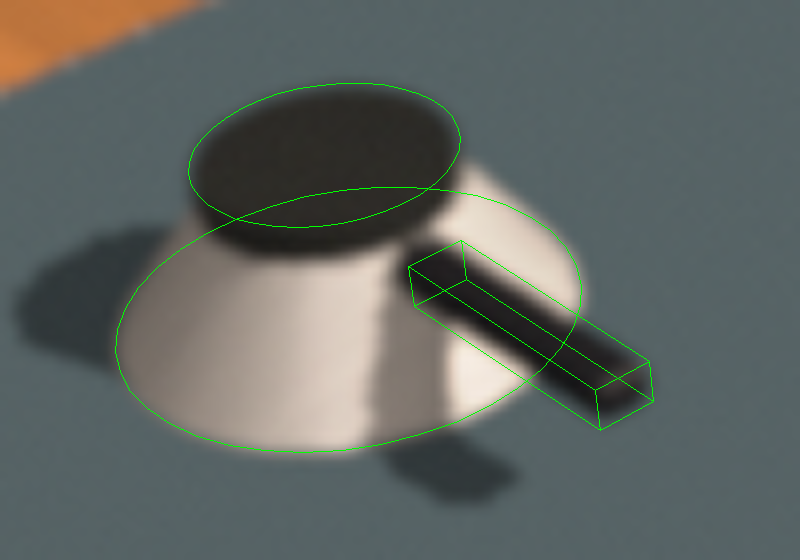

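View pics/o2.png

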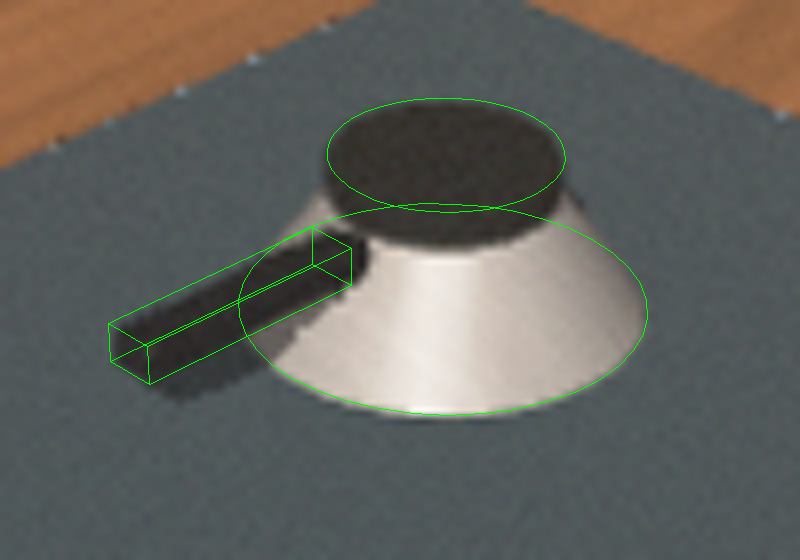

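```bash
cat >> h.py <<'E'
def goto(P,Rm,fr=None):
    """shift (mm->m) and rotvec deg from current tool pose to pose P,Rm (tool axes)"""
    o=status.get_obs(); T=rot(o['tool_rot']); dp=T.inv().apply(np.array(P)-o['eef_pos']); rv=(T.inv()*Rm).as_rotvec(degrees=True)
    print('shift',dp.round(4),'rot',rv.round(2)); return dp,rv
E
python3 - <<'E'
from h import *
s=cam('scene')
for p in((50,198),(65,175),(123,162),(90,140)):print(p,atz(s,*p,0).round(3))
h=np.array([.078,.997,0])
M=np.c_[h,[.997,-.078,0],[0,0,-1]]
goto([.571,-.032,.20],R.from_matrix(M))
E
```

```text
(50, 198) [ 0.655 -0.45   0.   ]
(65, 175) [ 0.574 -0.528  0.   ]
(123, 162) [ 0.438 -0.475  0.   ]
(90, 140) [ 0.414 -0.673  0.   ]
shift [ 0.5311 -0.4629  0.0313] rot [-1.000e-02 -1.000e-02 -6.697e+01]
```

```bash
python3 -m jog '0.035 -0.030 0 0 0 -8 0.085;0.07 -0.061 0 0 0 -16 0.085;0.105 -0.092 0 0 0 -24 0.085;0.14 -0.122 0.004 0 0 -32 0.085;0.175 -0.152 0.008 0 0 -40 0.085'
python3 - <<'E'
from h import *
h=np.array([.078,.997,0])
M=np.c_[h,[.997,-.078,0],[0,0,-1]]
goto([.571,-.032,.20],R.from_matrix(M)); print(status.get_obs()['q'].round(3))
E
```

```text
t: 0.9
eef_pos: [0.3331, -0.4386, 0.2236]
tool_rot: [0.001, 0.871, 0.491, 0.0]
contact_force: [0.6, -0.4, -0.8]
gripper_width: 0.998
shift [ 0.4711 -0.0066  0.0234] rot [  0.05   0.04 -26.66]
[ 0.974  0.291 -0.202  1.853  0.068  1.003  0.201]
```

```bash
python3 -m jog '0.047 0 0.002 0 0 -5 0.085;0.094 -0.001 0.004 0 0 -10 0.085;0.141 -0.002 0.007 0 0 -16 0.085;0.188 -0.003 0.009 0 0 -21 0.085;0.235 -0.003 0.011 0 0 -26.7 0.085'
python3 - <<'E'
from h import *
h=np.array([.078,.997,0])
M=np.c_[h,[.997,-.078,0],[0,0,-1]]
goto([.571,-.032,.20],R.from_matrix(M)); print(status.get_obs()['q'].round(3))
E
```

```text
t: 1.4
eef_pos: [0.453, -0.2366, 0.2126]
tool_rot: [0.0, 0.735, 0.678, -0.0]
contact_force: [0.8, -0.6, 0.4]
gripper_width: 0.996
shift [0.2133 0.1014 0.0125] rot [ 0.04  0.04 -0.08]
[ 0.707  0.257 -0.406  1.941  0.123  0.966  0.163]
```

```bash
python3 -m jog '0.045 0.022 0 0 0 0 0.085;0.09 0.044 0 0 -5 0 0.085;0.135 0.066 0 0 -10 0 0.085;0.18 0.088 0 0 -15 0 0.085;0.22 0.101 0 0 -20 0 0.085'
python3 - <<'E'
from h import *
print(status.get_obs()['q'].round(3))
E
```

```text
t: 1.9
eef_pos: [0.5731, -0.0249, 0.2132]
tool_rot: [0.12, 0.725, 0.667, -0.128]
contact_force: [0.9, -0.8, -0.4]
gripper_width: 0.996
[ 0.087  0.41  -0.441  1.785  0.536  1.188 -0.672]
```

```bash
cat > fk.py <<'E'
from h import *
import itertools
from scipy.optimize import least_squares
D=[([1.13890397,.47738425,.02234643,1.55584524,-.01150421,1.10929737,-.08311337],[.21454,-.63935,.2303],[-.000916,.98692,.16119,-.000231]),
([.974,.291,-.202,1.853,.068,1.003,.201],[.3331,-.4386,.2236],[.001,.871,.491,0]),
([.707,.257,-.406,1.941,.123,.966,.163],[.453,-.2366,.2126],[0,.735,.678,0]),
([.087,.41,-.441,1.785,.536,1.188,-.672],[.5731,-.0249,.2132],[.12,.725,.667,-.128])]
def chain(q,sg,off,sy=1):
    z=lambda a:R.from_euler('z',a); y=lambda a:R.from_euler('y',a)
    A=z(off[0]+sg[0]*q[0])*y(q[1]); B=A*z(sg[1]*q[2])*y(q[3]); C=B*z(sg[2]*q[4])*y(q[5]); T=C*z(sg[3]*q[6]+off[1])
    return A,B,C,T
def pos(q,sg,p):
    A,B,C,T=chain(q,sg,p[:2]); e=[0,0,1]
    return np.array([p[6],p[7],p[2]])+A.apply([p[8],0,p[3]])+B.apply([p[9],0,p[4]])+C.apply([p[10],0,p[5]]),T
E
python3 - <<'E'
from fk import *
out=[]
for sg in itertools.product((1,-1),repeat=4):
    def f(o):
        return np.concatenate([((chain(q,sg,o)[3]).inv()*rot(np.array(t))).as_rotvec() for q,p,t in D])
    b=min((least_squares(f,[a,c]) for a in(-2,0,2) for c in(-2,0,2)),key=lambda r:r.cost)
    out.append((b.cost,sg,b.x))
out.sort(key=lambda r:r[0]); print(out[:3])
sg,o=out[0][1:]
def g(v):
    p=np.r_[v[0:2],v[2:6],0,0,0,0,0]
    return np.concatenate([pos(np.array(q),sg,p)[0]-x for q,x,t in D])
r=least_squares(g,np.r_[o,.3,.4,.4,.2]); print(r.x,r.fun.round(4))
E
```

```text
[(np.float64(2.6276964631192858e-06), (-1, -1, -1, -1), array([-0.00204183,  1.56954645])), (np.float64(0.156798919473971), (-1, -1, 1, -1), array([ 2.36595207, -2.51876771])), (np.float64(0.32767534987289315), (-1, 1, -1, -1), array([0.45798125, 1.54157864]))]
[-0.10095131 23.77966202  0.20973148  0.59054192  0.45309582  0.30767775] [-0.0043 -0.0037 -0.0058  0.0017  0.0035  0.001   0.0021  0.0019  0.0034
 -0.0018  0.0006  0.0014]
```

```bash
cat >> fk.py <<'E'
SG=(-1,-1,-1,-1)
def fkp(q,v):
    A,B,C,T=chain(q,SG,(0,np.pi/2))
    return np.array([0,0,v[0]])+A.apply([v[4],v[5],v[1]])+B.apply([v[6],v[7],v[2]])+C.apply([v[8],v[9],v[3]]),T
def fit():
    lam=.003
    f=lambda v:np.r_[np.concatenate([fkp(np.array(q),v)[0]-x for q,x,t in D]),lam*v[4:]]
    r=least_squares(f,[.3,.4,.4,.3]+[0]*6); return r.x,r.fun[:-6]
E
python3 - <<'E'
from fk import *
v,e=fit(); print(v.round(4),e.round(4))
E
```

```text
[ 0.2626  0.544   0.4595  0.3266 -0.0043 -0.0363 -0.0156 -0.0236 -0.007
 -0.0026] [-0.0001  0.      0.      0.0002  0.     -0.0001 -0.0002 -0.      0.0001
  0.0001 -0.     -0.    ]
```

```bash
cat >> fk.py <<'E'
LO=np.array([-2.96,-.34,-1.41,.24,-1.37,.17,-2.96]);HI=np.array([2.96,2.1,1.46,2.44,4.51,1.92,2.96])
H=np.array([.078,.997,0]);H/=np.linalg.norm(H)
def toolR(a,h=H):  # a deg: tilt, z -> +h
    a=np.radians(a); z=h*np.sin(a)+np.array([0,0,-1])*np.cos(a); x=h*np.cos(a)+np.array([0,0,1])*np.sin(a)
    return R.from_matrix(np.c_[x,np.cross(z,x),z])
def ik(P,Rm,q0,v):
    def f(q):
        p,T=fkp(q,v); return np.r_[(p-P)*10,(T.inv()*Rm).as_rotvec()*3,.005*(q-q0)]
    m=.03
    r=least_squares(f,np.clip(q0,LO+m+.001,HI-m-.001),bounds=(LO+m,HI-m)); p,T=fkp(r.x,v)
    return r.x,np.linalg.norm(p-P),np.degrees((T.inv()*Rm).magnitude())
E
python3 - <<'E'
from fk import *
v,e=fit()
q=np.array(D[-1][0]); rng=np.random.default_rng(0)
for y,z in((-.03,.037),(-.1,.12),(-.1,.18),(0,.12)):
  for a in(-80,-60,-45,-30,-15,0,30,50,60,70,80,90):
    Rm=toolR(a); P=np.array([.57,y,z])+Rm.apply([0,0,.019])
    best=min((ik(P,Rm,q if i==0 else rng.uniform(LO,HI),v) for i in range(5)),key=lambda r:r[1]*100+r[2])
    print(y,z,a,best[0].round(2),round(best[1],4),round(best[2],1))
E
```

```text
-0.03 0.037 -80 [-0.47  1.08 -0.07  1.72  0.98  1.64 -1.32] 0.0 0.0
-0.03 0.037 -60 [-0.92  1.03  0.64  1.86  0.43  0.98 -0.82] 0.0 0.0
-0.03 0.037 -45 [-0.22  0.79 -0.25  1.86  0.92  1.21 -1.17] 0.0 0.0
-0.03 0.037 -30 [-0.08  0.69 -0.31  1.91  0.83  1.   -1.04] 0.0 0.0
-0.03 0.037 -15 [ 0.1   0.64 -0.38  1.94  0.68  0.81 -0.83] 0.0 0.0
-0.03 0.037 0 [ 0.33  0.64 -0.51  1.95  0.49  0.68 -0.56] 0.0 0.0
-0.03 0.037 30 [ 0.87  0.9  -0.94  1.9   0.26  0.67 -0.14] 0.0 0.0
-0.03 0.037 50 [-0.14  0.95  0.7   1.92 -1.34  1.49  1.3 ] 0.0 0.0
-0.03 0.037 60 [ 1.21  1.49 -1.37  1.79  0.46  0.91 -0.14] 0.0 0.0
-0.03 0.037 70 [ 1.2   1.49 -1.26  1.75  0.17  0.91  0.14] 0.0 0.0
-0.03 0.037 80 [ 1.15  1.45 -1.09  1.7  -0.19  0.98  0.48] 0.0 0.0
-0.03 0.037 90 [ 0.54  1.17 -0.12  1.69 -1.14  1.59  1.27] 0.0 0.0
-0.1 0.12 -80 [-0.36  0.92 -0.09  1.83  1.08  1.65 -1.25] 0.0 0.0
-0.1 0.12 -60 [-0.22  0.75 -0.2   1.87  1.01  1.43 -1.15] 0.0 0.0
-0.1 0.12 -45 [-0.09  0.64 -0.27  1.89  0.93  1.24 -1.02] 0.0 0.0
-0.1 0.12 -30 [ 0.06  0.56 -0.33  1.9   0.79  1.06 -0.84] 0.0 0.0
-0.1 0.12 -15 [ 0.24  0.51 -
[... 1323 characters left out ...]
 -1.24] 0.0 0.0
0 0.12 -60 [-0.04  0.9  -0.7   1.75  1.1   1.8  -1.31] 0.0 0.0
0 0.12 -45 [-0.23  0.67 -0.3   1.82  0.84  1.34 -1.09] 0.0 0.0
0 0.12 -30 [-0.08  0.58 -0.37  1.86  0.73  1.14 -0.95] 0.0 0.0
0 0.12 -15 [ 0.09  0.53 -0.44  1.89  0.57  0.96 -0.76] 0.0 0.0
0 0.12 0 [ 0.32  0.52 -0.55  1.9   0.36  0.82 -0.51] 0.0 0.0
0 0.12 30 [ 0.86  0.76 -0.98  1.89  0.12  0.75 -0.13] 0.0 0.0
0 0.12 50 [ 0.12  0.66  0.24  1.92 -1.09  1.22  1.01] 0.0 0.0
0 0.12 60 [ 1.14  1.2  -1.26  1.83  0.07  0.83  0.05] 0.0 0.0
0 0.12 70 [ 1.18  1.34 -1.3   1.81  0.03  0.87  0.13] 0.0 0.0
0 0.12 80 [ 1.2   1.47 -1.32  1.78 -0.03  0.92  0.2 ] 0.0 0.0
0 0.12 90 [ 0.5   1.01 -0.11  1.79 -1.2   1.61  1.22] 0.0 0.0
```

Run:
```python
from fk import *
Rm=toolR(-50);G=np.array([.5711,-.0337,.037])
print(Rm.as_matrix().round(2))
goto(G+Rm.apply([0,0,.019-.08]),Rm)
goto(G+Rm.apply([0,0,.019]),Rm)
```

```text
[[ 0.05  1.   -0.06]
 [ 0.64 -0.08 -0.76]
 [-0.77  0.   -0.64]]
shift [ 0.0827 -0.002   0.1155] rot [  0.03 -29.83  -0.34]
shift [ 0.0429 -0.0019  0.1849] rot [  0.03 -29.83  -0.34]
```

```bash
python3 -m jog '0.02 0 0.025 0 -7 0 0.085;0.04 -0.001 0.05 0 -14 0 0.085;0.06 -0.002 0.075 0 -21 0 0.085;0.08 -0.002 0.1 0 -28 -0.3 0.085;0.0827 -0.002 0.1155 0 -29.8 -0.3 0.085' 80; python3 -m jog '0 0 0 0 0 0 0.085'
python3 - <<'E'
from ov import *
import cv2
from fk import toolR
Rm=toolR(-50);G=np.array([.5711,-.0337,.037])
goto(G+Rm.apply([0,0,.019]),Rm);print(status.get_obs()['q'].round(3))
for n in('side','wrist'): cv2.imwrite(f'pics/{n}1.png',cam(n)['image'][:,:,::-1])
E
```

```text
t: 2.4
eef_pos: [0.5708, 0.0161, 0.0706]
tool_rot: [0.285, 0.662, 0.619, -0.311]
contact_force: [-0.8, 0.3, -0.3]
gripper_width: 0.995
t: 2.5
eef_pos: [0.5707, 0.0122, 0.0719]
tool_rot: [0.284, 0.663, 0.618, -0.312]
contact_force: [0.4, 0.1, -0.2]
gripper_width: 0.996
shift [-0.0028  0.0043  0.0764] rot [-0.23 -0.06  0.5 ]
[-0.301  0.794 -0.296  1.756  0.869  1.41  -1.162]
```

View pics/wrist1.png

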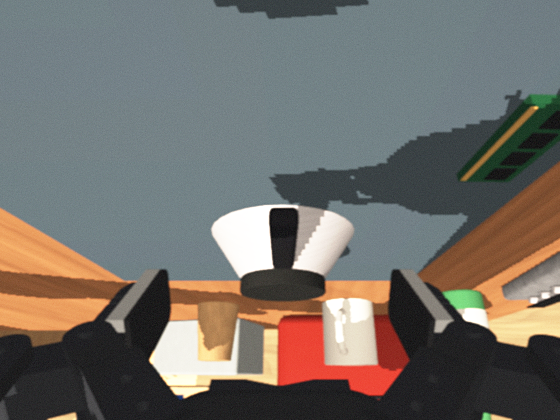

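View pics/side1.png

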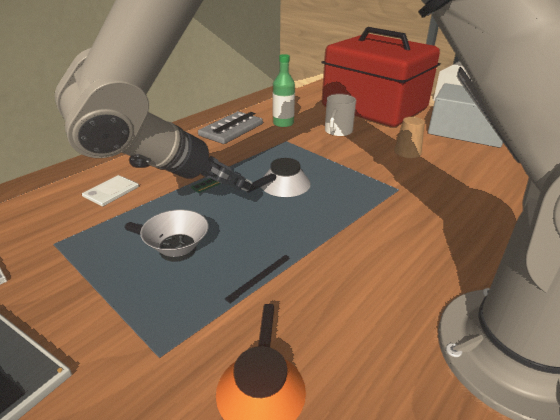

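```bash
python3 -m jog '0 0.002 0.02 0 0 0.5 0.085;-0.002 0.004 0.04 0 0 0.5 0.085;-0.003 0.004 0.06 0 0 0.5 0.085;-0.003 0.004 0.0765 0 0 0.5 0.085;-0.003 0.004 0.0765 0 0 0.5 0.085' 80
python3 - <<'E'
from ov import *
import cv2
from fk import toolR
Rm=toolR(-50);G=np.array([.5711,-.0337,.037])
goto(G+Rm.apply([0,0,.019]),Rm)
for n in('side','wrist'): cv2.imwrite(f'pics/{n}2.png',cam(n)['image'][:,:,::-1])
E
```

```text
t: 3.1
eef_pos: [0.5698, -0.0537, 0.0274]
tool_rot: [0.286, 0.669, 0.612, -0.311]
contact_force: [0.2, -0.3, -0.9]
gripper_width: 1.002
shift [ 0.0055 -0.0003 -0.0026] rot [-0.41 -0.01 -0.43]
```

View pics/wrist2.png

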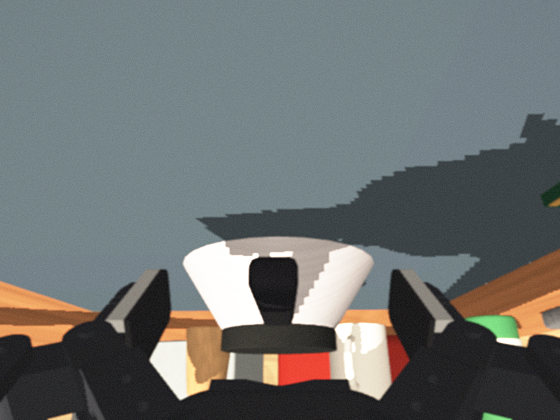

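```bash
python3 -m jog '0.004 -0.001 -0.002 0 0 0 0.085;0.004 -0.001 -0.002 0 0 0 0.04;0.004 -0.001 -0.002 0 0 0 0.0;0.004 -0.001 -0.002 0 0 0 0.0;0.004 -0.001 -0.002 0 0 0 0.0' 80;python3 -m jog '0 0 0 0 0 0 0;0 0 0 0 0 0 0;0 0 0 0 0 0 0'
python3 - <<'E'
from ov import *
import cv2
o=status.get_obs();print(o['gripper_width']*85,o['q'].round(3))
for n in('side','wrist','scene'): cv2.imwrite(f'pics/{n}3.png',cam(n)['image'][:,:,::-1])
E
```

```text
t: 3.7
eef_pos: [0.571, -0.0452, 0.0268]
tool_rot: [0.286, 0.668, 0.613, -0.309]
contact_force: [0.4, -0.8, -0.6]
gripper_width: 0.321
t: 4.0
eef_pos: [0.5709, -0.0452, 0.0269]
tool_rot: [0.286, 0.668, 0.613, -0.309]
contact_force: [-0.4, 0.6, 1.4]
gripper_width: 0.177
15.045698498671966 [-0.242  0.84  -0.257  1.808  0.945  1.304 -1.204]
```

View pics/wrist3.png

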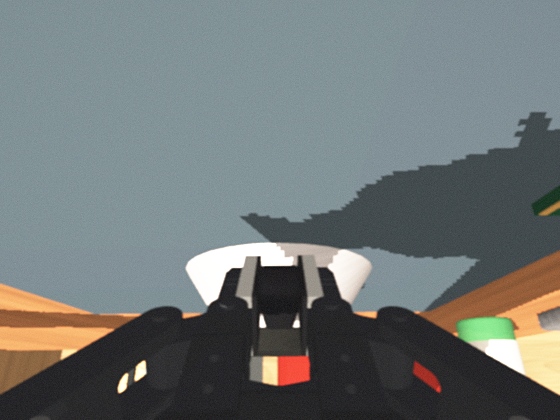

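View pics/scene3.png

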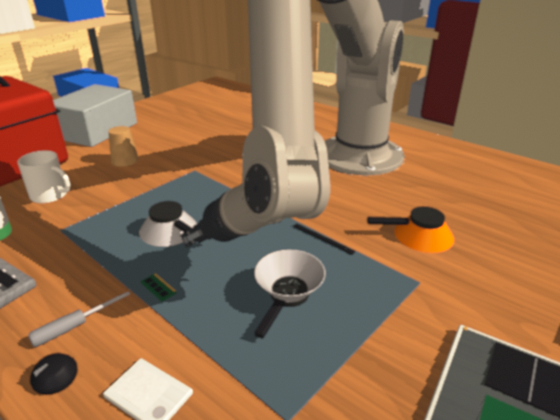

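```bash
cat > plan.py <<'E'
from fk import *
R0=rot(np.array([.286,.668,.613,-.309])); p0=np.array([.571,-.0452,.0269])
Rd0=R.from_euler('z',1.4928)*R.from_euler('x',np.pi); pd0=np.array([.5635,-.1314,.053])
rel=(R0.inv()*Rd0, R0.inv().apply(pd0-p0))
t=np.linspace(0,2*np.pi,73)
C=np.r_[np.c_[.034*np.cos(t),.034*np.sin(t),0*t],np.c_[.06*np.cos(t),.06*np.sin(t),0*t+.05]]
def toolat(th): return R0*R.from_euler('y',th,degrees=True)
def dish(p,T): return T*rel[0], p+T.apply(rel[1])
hh=R0.apply([1,0,0])*0; h2=np.array([np.cos(1.4928),np.sin(1.4928),0])
def tcp(th,clear,gy):  # gy: shift of grasp along h2 from start grasp
    T=toolat(th); g0=p0-R0.apply([0,0,.019])
    g=g0+h2*gy; p=g+T.apply([0,0,.019])
    Rd,pd=dish(p,T); z=(Rd.apply(C)+pd)[:,2].min()
    p=p+[0,0,.003+clear-z]; return p,T
E
python3 - <<'E'
from plan import *
v,e=fit(); q=status.get_obs()['q']; q=np.array(q)
P=[(0,.0,0),(12,.035,0),(44,.035,-.01),(76,.035,-.03),(108,.03,-.05),(138,.025,-.065)]
prev=None
for th,c,gy in P:
    p,T=tcp(th,c,gy)
    q,e1,e2=ik(p,T,q,v)
    if prev: print(' shift',prev[1].inv().apply(p-prev[0]).round(4),'ry',(prev[1].inv()*T).as_rotvec(degrees=True).round(1))
    print(th,'tcp',p.round(3),'dish',dish(p,T)[1].round(3),'q',q.round(2),round(e1,4),round(e2,2))
    prev=(p,T)
E
```

```text
0 tcp [ 0.571 -0.045  0.027] dish [ 0.564 -0.131  0.053] q [-0.24  0.82 -0.26  1.84  0.95  1.3  -1.21] 0.0 0.0
 shift [-0.0478  0.0002 -0.0441] ry [ 0. 12.  0.]
12 tcp [ 0.571 -0.042  0.092] dish [ 0.564 -0.132  0.099] q [-0.11  0.64 -0.34  1.86  0.84  1.21 -1.03] 0.0 0.0
 shift [-0.0402  0.0003 -0.0513] ry [-0. 32. -0.]
44 tcp [ 0.571 -0.043  0.157] dish [ 0.565 -0.123  0.116] q [ 0.35  0.45 -0.57  1.85  0.41  0.97 -0.51] 0.0 0.0
 shift [-0.0126  0.0002 -0.0278] ry [ 0. 32.  0.]
76 tcp [ 0.571 -0.052  0.186] dish [ 0.567 -0.098  0.108] q [ 0.88  0.59 -0.9   1.79 -0.01  0.95 -0.  ] 0.0 0.0
 shift [-0.0202  0.      0.0134] ry [ 0. 32. -0.]
108 tcp [ 0.57  -0.064  0.165] dish [ 0.57  -0.063  0.075] q [ 1.15  0.97 -1.07  1.74 -0.21  1.02  0.29] 0.0 0.0
 shift [-0.0378 -0.0001  0.0091] ry [-0. 30.  0.]
138 tcp [ 0.569 -0.077  0.128] dish [ 0.573 -0.03   0.051] q [ 1.22  1.39 -1.12  1.64 -0.33  1.18  0.49] 0.0 0.0
```

```bash
python3 -m jog '-0.0096 0 -0.0088 0 1 0 0;-0.019 0 -0.018 0 3 0 0;-0.029 0 -0.026 0 6 0 0;-0.038 0 -0.035 0 9 0 0;-0.0478 0 -0.0441 0 12 0 0' 90; python3 -m jog '0 0 0 0 0 0 0'
python3 - <<'E'
from plan import *
import cv2
p,T=tcp(12,.035,0); print(p); goto(p,T)
for n in('side','wrist','scene'): cv2.imwrite(f'pics/{n}4.png',cam(n)['image'][:,:,::-1])
E
```

```text
t: 4.65
eef_pos: [0.5709, -0.0424, 0.0926]
tool_rot: [0.22, 0.697, 0.64, -0.236]
contact_force: [0.6, 0.4, -2.9]
gripper_width: 0.171
t: 4.75
eef_pos: [0.5722, -0.044, 0.0947]
tool_rot: [0.221, 0.699, 0.638, -0.235]
contact_force: [0.3, -0.7, -0.9]
gripper_width: 0.169
[ 0.57125026 -0.04234501  0.09184165]
shift [ 0.003  -0.0011  0.0013] rot [ 0.16 -0.12 -0.33]
```

View pics/side4.png

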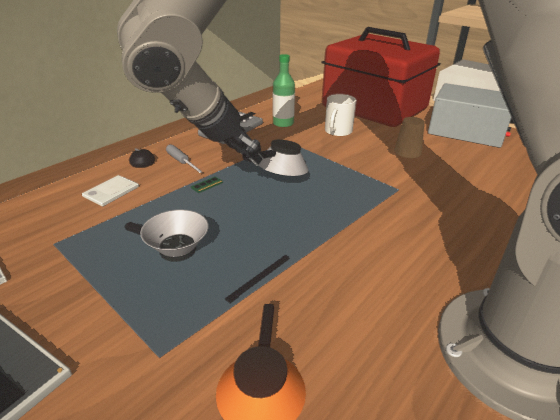

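Dish lifted at (285,160), firmly held. Continue turning.

```bash
python3 -m jog '-0.008 0 -0.010 0 6.4 0 0;-0.016 0 -0.020 0 12.8 0 0;-0.024 0 -0.030 0 19.2 0 0;-0.032 0 -0.041 0 25.6 0 0;-0.0402 0 -0.0513 0 32 0 0'; python3 -m jog '-0.0025 0 -0.0055 0 6.4 0 0;-0.005 0 -0.011 0 12.8 0 0;-0.0075 0 -0.0165 0 19.2 0 0;-0.010 0 -0.022 0 25.6 0 0;-0.0126 0 -0.0278 0 32 0 0';python3 -m jog '0 0 0 0 0 0 0'
python3 - <<'E'
from ov import *
from plan import *
import cv2
p,T=tcp(76,.035,-.03); print(p); goto(p,T); o=status.get_obs();print(o['q'].round(2))
Rd,pd=dish(o['eef_pos'],rot(o['tool_rot'])); L=model(0,0,0,(Rd,pd))
for n in('side','scene'): overlay(cam(n),L,(0,0,560,420) if n=='x' else ((180,80,380,230) if n=='side' else (90,120,290,270)),4,f'pics/{n}5.png')
E
```

```text
t: 5.4
eef_pos: [0.5701, -0.0418, 0.1564]
tool_rot: [0.034, 0.735, 0.677, -0.035]
contact_force: [0.4, 0.2, -2.8]
gripper_width: 0.168
t: 5.9
eef_pos: [0.5689, -0.0522, 0.185]
tool_rot: [-0.154, 0.716, 0.659, 0.169]
contact_force: [-0.7, -0.3, -3.8]
gripper_width: 0.173
t: 6.0
eef_pos: [0.5685, -0.0574, 0.1827]
tool_rot: [-0.154, 0.72, 0.656, 0.167]
contact_force: [0.6, -1.6, -2.4]
gripper_width: 0.171
[ 0.57060621 -0.05229237  0.18595277]
shift [ 0.0061  0.0016 -0.0006] rot [-0.07 -0.09 -0.5 ]
[ 0.82  0.55 -0.78  1.8  -0.1   0.95  0.09]
```

View pics/side5.png

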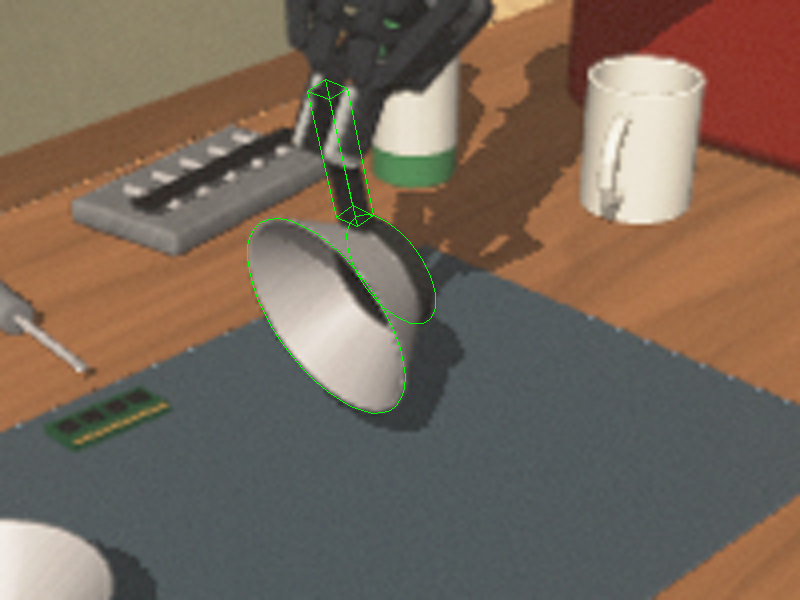

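View pics/scene5.png

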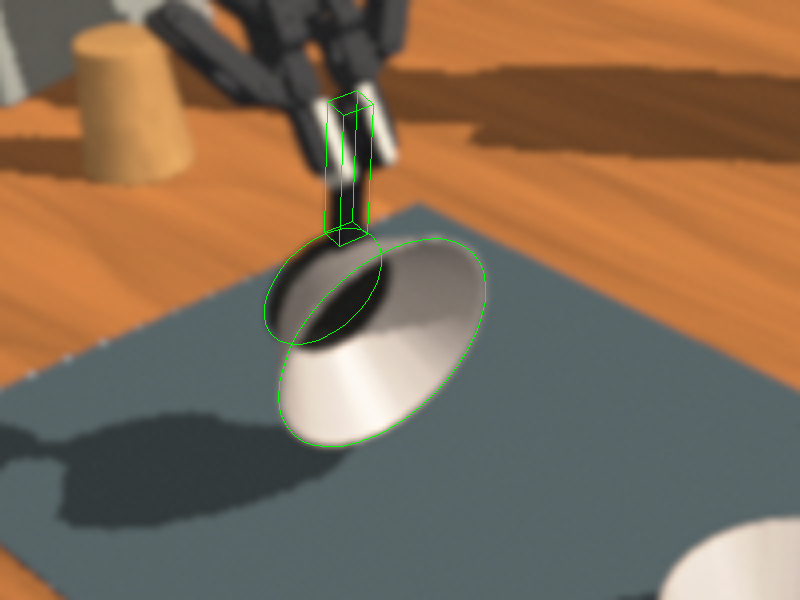

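```bash
python3 -m jog '-0.002 0 0.0027 0 6.4 0 0;-0.006 0.001 0.0054 0 12.8 0 0;-0.010 0.0015 0.008 0 19.2 0 0;-0.014 0.0015 0.0107 0 25.6 0 0;-0.016 0.0015 0.0134 0 32 0 0'; python3 -m jog '-0.0076 0 0.002 0 6 0 0;-0.015 0 0.004 0 12 0 0;-0.023 0 0.006 0 18 0 0;-0.030 0 0.008 0 24 0 0;-0.0378 0 0.0091 0 30 0 0';python3 -m jog '0 0 0 0 0 0 0;0 0 0 0 0 0 0'
python3 - <<'E'
from ov import *
from plan import *
import cv2
p,T=tcp(138,.025,-.065); print(p); goto(p,T); o=status.get_obs();print(o['q'].round(2))
Rd,pd=dish(o['eef_pos'],rot(o['tool_rot'])); L=model(0,0,0,(Rd,pd)); print('dish',pd,'minz',(Rd.apply(C)+pd)[:,2].min(), 'zaxis',Rd.apply([0,0,1]))
for n in('side','scene'): overlay(cam(n),L,((180,80,380,230) if n=='side' else (90,120,290,270)),4,f'pics/{n}6.png')
E
```

```text
t: 6.6
eef_pos: [0.5707, -0.0591, 0.1662]
tool_rot: [-0.329, 0.641, 0.593, 0.359]
contact_force: [-0.2, -0.7, -2.2]
gripper_width: 0.165
t: 7.1
eef_pos: [0.5699, -0.0708, 0.1285]
tool_rot: [-0.472, 0.527, 0.488, 0.512]
contact_force: [1.0, 0.5, -2.1]
gripper_width: 0.166
t: 7.3
eef_pos: [0.5699, -0.0709, 0.1295]
tool_rot: [-0.471, 0.528, 0.488, 0.511]
contact_force: [0.3, -0.0, -1.6]
gripper_width: 0.176
[ 0.5687188  -0.07661135  0.12804195]
shift [-0.0016 -0.0007 -0.0057] rot [-0.22  0.11 -0.03]
[ 1.16  1.31 -0.97  1.61 -0.47  1.25  0.61]
dish [ 0.57370924 -0.02437168  0.05208745] minz 0.02928858113674869 zaxis [0.04868136 0.66884947 0.74180221]
```

View pics/side6.png

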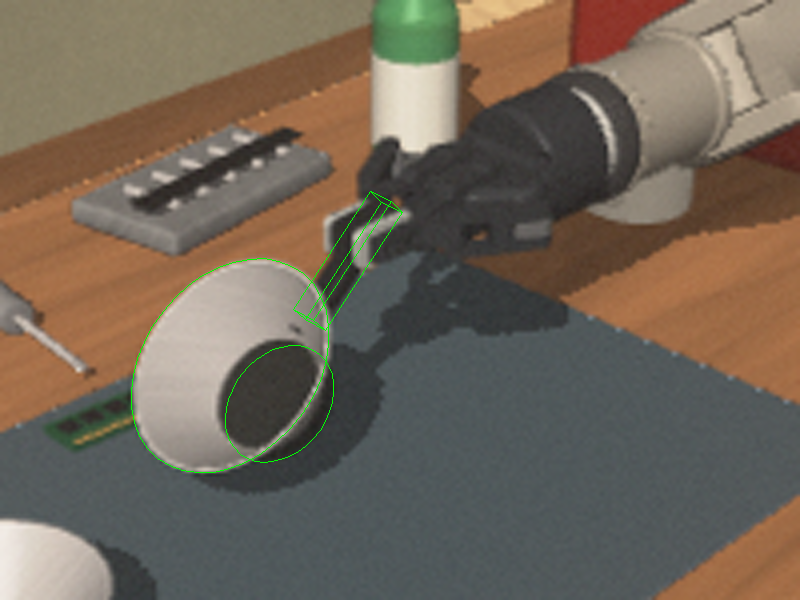

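View pics/scene6.png

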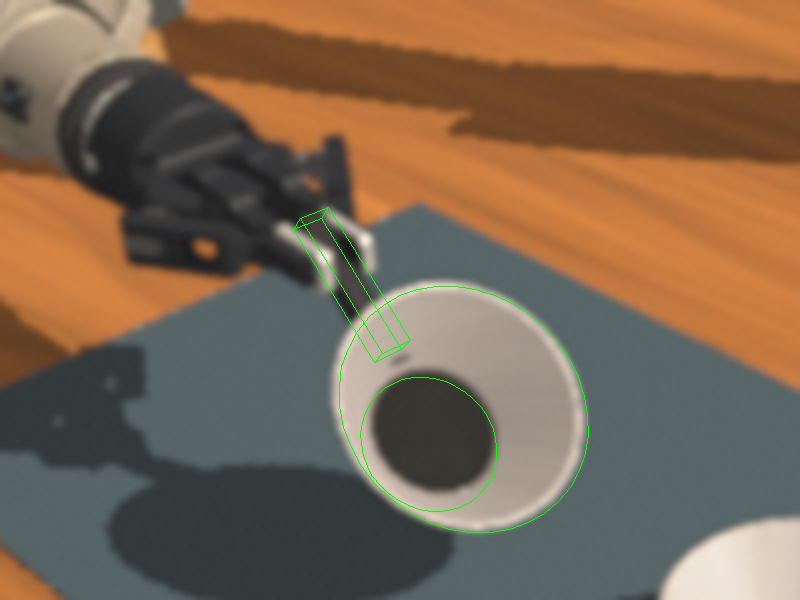

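Run:
```python
from ov import *
import cv2
c=cam('scene'); d=cam('side')
cv2.imwrite('pics/s7.png',c['image'][:,:,::-1]);cv2.imwrite('pics/d7.png',d['image'][:,:,::-1])
for n,c_,p in(('mug',c,(45,197)),('mugR',c,(64,188)),('mugs',d,(340,134)),('cup',c,(125,163)),('cups',d,(410,154)),('bottle',d,(284,125)),):print(n,atz(c_,*p,0).round(3))
```

```text
mug [ 0.661 -0.463  0.   ]
mugR [ 0.61  -0.468  0.   ]
mugs [ 0.625 -0.45   0.   ]
cup [ 0.438 -0.465  0.   ]
cups [ 0.414 -0.471  0.   ]
bottle [ 0.786 -0.389  0.   ]
```

View pics/s7.png

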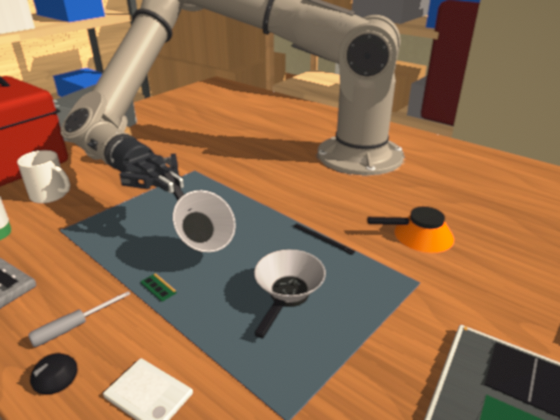

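View pics/d7.png

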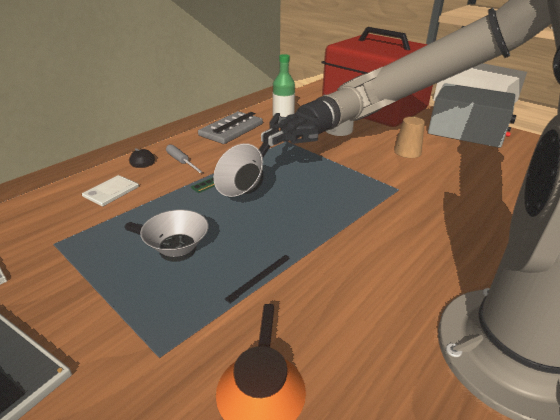

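Run:
```python
from plan import *
o=status.get_obs(); D.append((list(o['q']),list(o['eef_pos']),list(o['tool_rot'])))
v,e=fit(); print(v.round(3),abs(e).max())
T=rot(o['tool_rot']); p0_=o['eef_pos']; q0=o['q']
for s in((0,0,0),(-.04,.045,0),(-.04,.045,-.026),(-.04,.045,-.06)):
    p=p0_+s; q,e1,e2=ik(p,T,q0,v); A,B,Cc,TT=chain(q,SG,(0,np.pi/2))
    el=np.array([0,0,v[0]])+A.apply([v[4],v[5],v[1]]); wr=el+B.apply([v[6],v[7],v[2]])
    print(s,q.round(2),e1.round(4),'elbow',el.round(3),'wrist',wr.round(3))
    for n,m in(('mug',(.64,-.46)),('cup',(.43,-.467))):
        t=np.linspace(0,1,200)[:,None]
        for a,b in((el,wr),(wr,p)):
            S=a+(b-a)*t; d=np.linalg.norm(S[:,:2]-m,axis=1); i=d.argmin(); print('  ',n,round(d[i],3),'z',S[i,2].round(3))
```

```text
[ 0.285  0.542  0.469  0.329 -0.001 -0.031 -0.002 -0.03  -0.003 -0.002] 0.0003431834576279047
(0, 0, 0) [ 1.16  1.3  -0.97  1.61 -0.47  1.25  0.61] 0.0 elbow [ 0.178 -0.492  0.429] wrist [ 0.542 -0.4    0.147]
   mug 0.115 z 0.147
   mug 0.115 z 0.147
   cup 0.038 z 0.24
   cup 0.13 z 0.147
(-0.04, 0.045, 0) [ 1.2   1.29 -0.99  1.76 -0.48  1.15  0.66] 0.0 elbow [ 0.161 -0.496  0.437] wrist [ 0.502 -0.355  0.147]
   mug 0.174 z 0.147
   mug 0.174 z 0.147
   cup 0.076 z 0.233
   cup 0.133 z 0.147
(-0.04, 0.045, -0.026) [ 1.19  1.33 -0.97  1.75 -0.46  1.14  0.68] 0.0 elbow [ 0.168 -0.499  0.418] wrist [ 0.502 -0.355  0.121]
   mug 0.173 z 0.121
   mug 0.173 z 0.121
   cup 0.074 z 0.21
   cup 0.133 z 0.121
(-0.04, 0.045, -0.06) [ 1.17  1.37 -0.94  1.72 -0.43  1.14  0.71] 0.0 elbow [ 0.176 -0.503  0.392] wrist [ 0.502 -0.355  0.087]
   mug 0.173 z 0.087
   mug 0.173 z 0.087
   cup 0.072 z 0.182
   cup 0.133 z 0.087
```

```bash
python3 -m jog '0 -0.010 0.010 0 0 0 0;0 -0.020 0.020 0 0 0 0;0 -0.032 0.032 0 0 0 0;0 -0.043 0.042 0 0 0 0;-0.008 -0.043 0.042 0 0 0 0'; python3 -m jog '-0.004 0 0 0 0 0 0;-0.008 0 0 0 0 0 0;-0.008 0 0 0 0 0 0'
python3 - <<'E'
from ov import *
from plan import *
import cv2
o=status.get_obs();print(o['q'].round(2))
Rd,pd=dish(o['eef_pos'],rot(o['tool_rot'])); L=model(0,0,0,(Rd,pd)); print('dish',pd,'minz',(Rd.apply(C)+pd)[:,2].min(), rot(o['tool_rot']).as_matrix().round(2))
overlay(cam('side'),L,(140,70,380,250),3,'pics/side8.png')
E
```

```text
t: 8.0
eef_pos: [0.529, -0.0265, 0.1222]
tool_rot: [-0.47, 0.527, 0.489, 0.512]
contact_force: [0.5, -1.2, -2.5]
gripper_width: 0.173
t: 8.3
eef_pos: [0.5311, -0.0289, 0.1115]
tool_rot: [-0.469, 0.528, 0.487, 0.513]
contact_force: [0.4, -0.4, -2.6]
gripper_width: 0.17
[ 1.19  1.32 -0.97  1.75 -0.47  1.15  0.68]
dish [0.53519691 0.0177064  0.03417787] minz 0.011412066003936884 [[-0.    1.    0.09]
 [ 0.03 -0.09  1.  ]
 [ 1.    0.   -0.03]]
```

View pics/side8.png

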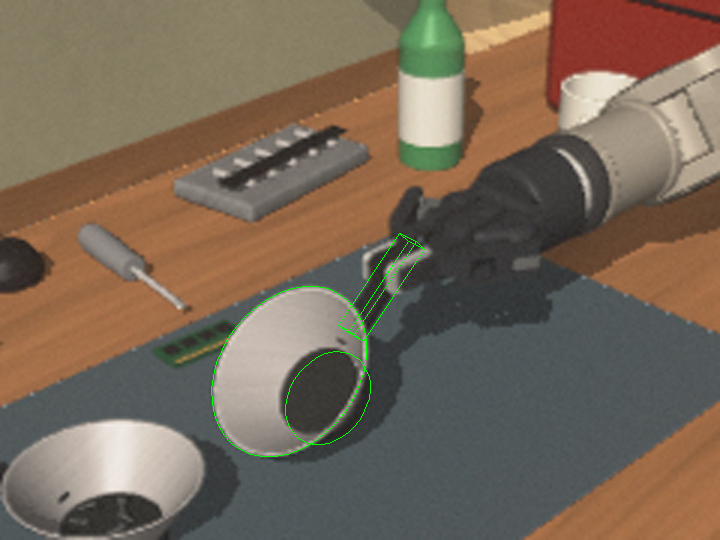

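```bash
python3 -m jog '-0.003 0 0 0 0 0 0;-0.006 0 0 0 0 0 0;-0.008 0 0 0 0 0 0;-0.009 0 0 0 0 0 0;-0.009 0 0 0 0 0 0'
python3 - <<'E'
from plan import *
o=status.get_obs()
Rd,pd=dish(o['eef_pos'],rot(o['tool_rot'])); print('minz',(Rd.apply(C)+pd)[:,2].min(),o['contact_force'])
E
python3 -m jog '-0.003 0 -0.003 0 0 0 0;-0.006 0 -0.006 0 0 0 0;-0.009 0 -0.009 0 0 0 0;-0.012 0 -0.012 0 0 0 0;-0.015 0 -0.014 0 0 0 0' 20
python3 - <<'E'
from ov import *
from plan import *
o=status.get_obs();print(o['q'].round(2))
Rd,pd=dish(o['eef_pos'],rot(o['tool_rot'])); L=model(0,0,0,(Rd,pd)); print('dish',pd,'minz',(Rd.apply(C)+pd)[:,2].min())
overlay(cam('side'),L,(140,70,380,250),3,'pics/side9.png')
E
```

```text
t: 8.85
eef_pos: [0.5304, -0.0285, 0.1031]
tool_rot: [-0.47, 0.528, 0.487, 0.513]
contact_force: [-0.5, -0.2, -1.0]
gripper_width: 0.169
minz 0.003076964342665963 [-0.48864716 -0.20287913 -1.04504738]
t: 9.35
eef_pos: [0.529, -0.0426, 0.0905]
tool_rot: [-0.471, 0.526, 0.486, 0.514]
contact_force: [-1.1, 1.4, 7.8]
gripper_width: 0.172
[ 1.19  1.35 -0.95  1.72 -0.44  1.17  0.69]
dish [0.53309475 0.00440858 0.01341012] minz -0.009226589792842112
```

View pics/side9.png

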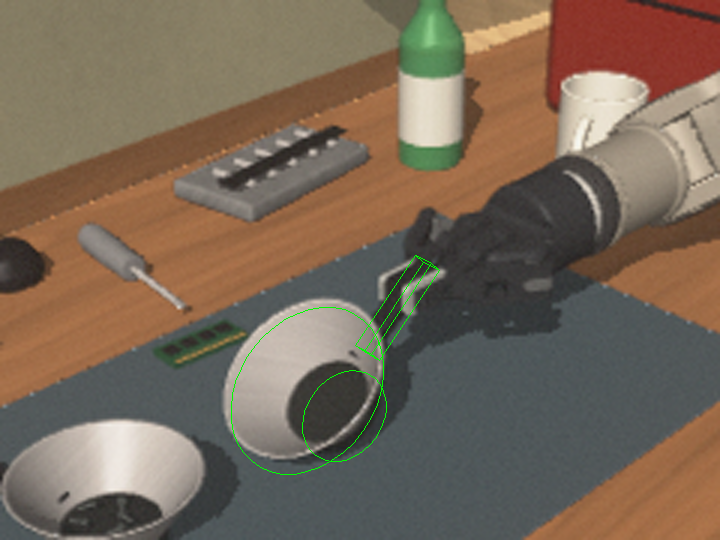

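```bash
python3 -m jog '-0.004 0 -0.0025 0 0 0 0;-0.008 0 -0.005 0 0 0 0;-0.012 0 -0.0075 0 0 0 0;-0.016 0 -0.010 0 0 0 0;-0.020 0 -0.012 0 0 0 0' 20
python3 - <<'E'
from ov import *
from plan import *
o=status.get_obs();print(o['q'].round(2))
overlay(cam('side'),[],(140,70,380,250),3,'pics/side10.png')
E
```

```text
t: 9.9
eef_pos: [0.5281, -0.0556, 0.0706]
tool_rot: [-0.471, 0.527, 0.486, 0.514]
contact_force: [-0.1, -0.6, 5.9]
gripper_width: 0.169
[ 1.19  1.38 -0.93  1.68 -0.42  1.2   0.7 ]
```

View pics/side10.png

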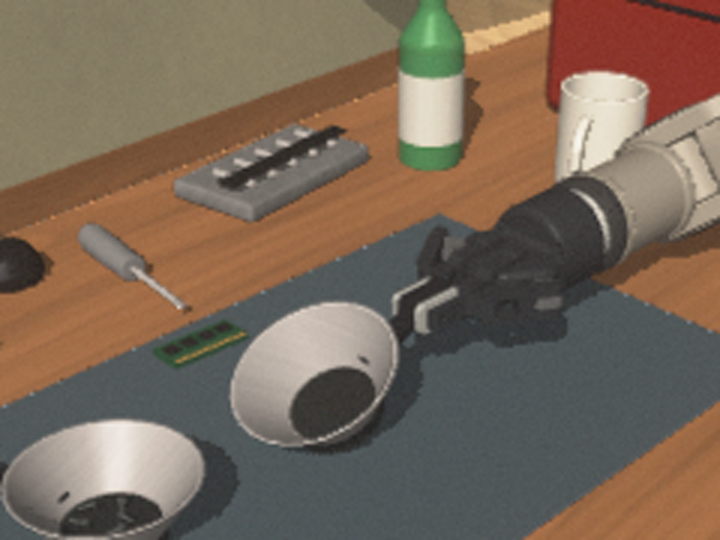

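```bash
python3 -m jog '-0.003 0 -0.001 0 0 0 0;-0.006 0 -0.002 0 0 0 0;-0.009 0 -0.003 0 0 0 0;-0.011 0 -0.004 0 0 0 0;-0.011 0 -0.004 0 0 0 0' 20
python3 - <<'E'
from ov import *
overlay(cam('side'),[],(140,70,380,250),3,'pics/side11.png')
E
```

```text
t: 10.45
eef_pos: [0.5279, -0.0604, 0.0597]
tool_rot: [-0.471, 0.527, 0.486, 0.514]
contact_force: [-1.7, -3.7, 7.3]
gripper_width: 0.17
```

View pics/side11.png

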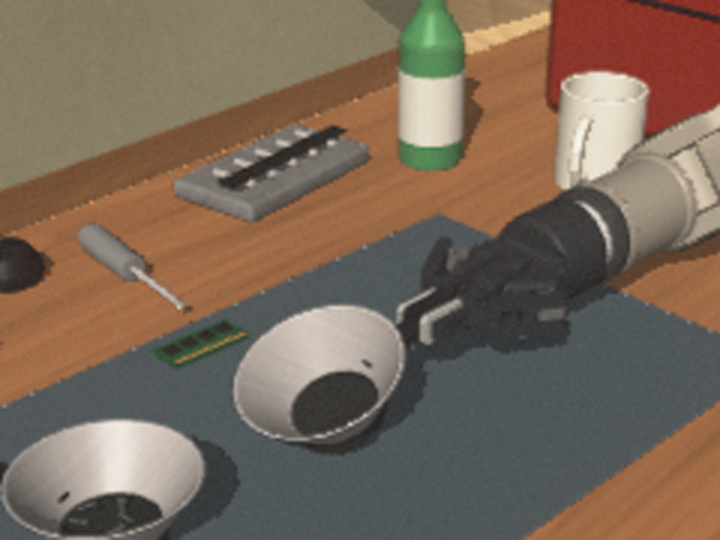

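```bash
python3 -m jog '0 0 0 0 0 0 0.03;0 0 0 0 0 0 0.05;0 0 0 0 0 0 0.06;0 0 0 0 0 0 0.06;0 0 0 0 0 0 0.06'
python3 - <<'E'
from ov import *
overlay(cam('side'),[],(140,70,380,250),3,'pics/side12.png')
E
```

```text
t: 11.0
eef_pos: [0.5279, -0.0599, 0.0579]
tool_rot: [-0.47, 0.528, 0.487, 0.513]
contact_force: [0.6, -0.3, 0.1]
gripper_width: 0.703
```

View pics/side12.png

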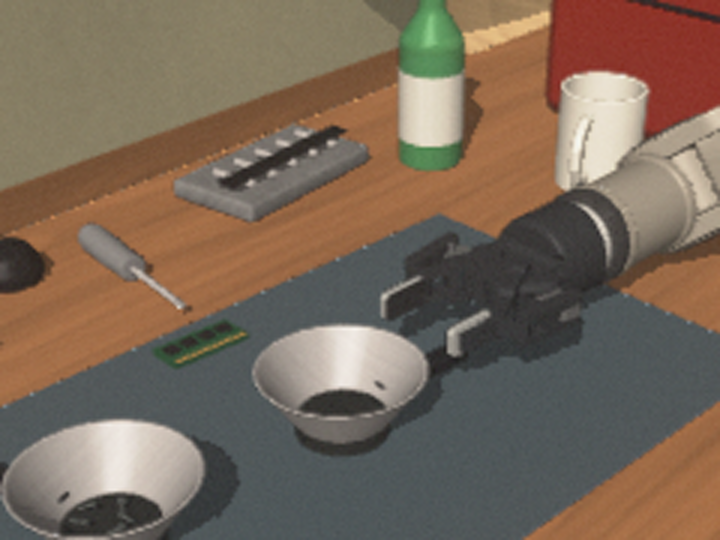

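The dish stands mouth-up, with its base at about (342,425) in the crop. Next I raise the gripper clear.

```bash
python3 -m jog '0.015 0 0 0 0 0 0.06;0.04 0 0 0 0 0 0.06;0.07 0 0 0 0 0 0.06;0.10 0 0 0 0 0 0.06;0.13 0 0 0 0 0 0.06'; python3 -m jog '0 0 0 0 0 0 0.06;0 0 0 0 0 0 0.06;0 0 0 0 0 0 0.06'
python3 - <<'E'
from ov import *
from scipy.optimize import least_squares
d,s=cam('side'),cam('scene')
overlay(s,[],(0,0,560,420),1,'pics/s13.png')
overlay(d,[],(140,70,380,250),3,'pics/d13.png')
E
```

```text
t: 11.55
eef_pos: [0.5275, -0.0552, 0.1904]
tool_rot: [-0.47, 0.528, 0.487, 0.513]
contact_force: [0.2, -0.9, 0.5]
gripper_width: 0.703
t: 11.85
eef_pos: [0.5274, -0.0557, 0.1876]
tool_rot: [-0.47, 0.528, 0.487, 0.513]
contact_force: [-0.2, -0.1, -0.4]
gripper_width: 0.703
```

View pics/s13.png

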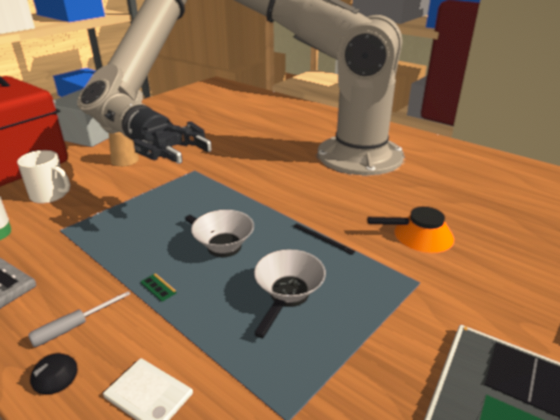

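View pics/d13.png

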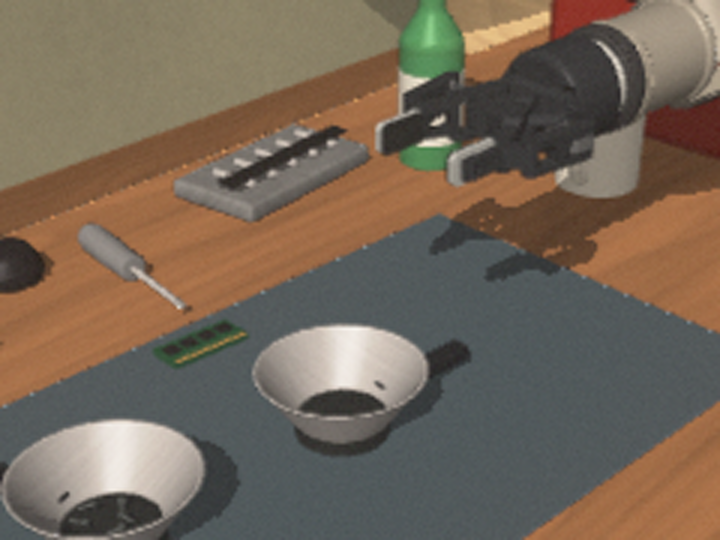

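Run:
```python
from ov import *
from station import workorder
d,s=cam('side'),cam('scene')
# rim centre at z=.053 both cameras
print(atz(s,223,233,.053).round(3),atz(d,140+341/3,70+372/3,.053).round(3))
print(workorder.hand_in())
```

```text
[0.549 0.021 0.053] [0.528 0.01  0.053]
the job is handed in; nothing more can be done
None
```

The mouth-down dish now stands flat on its base, mouth up, on the mat. I handed the job in at about 12 s of the 35 s allowed.

I gripped the dish by its handle, lifted it and turned it about 138° in the air. I then set the edge of its base on the mat and lowered the handle with a light grip, so most of the remaining turn was gentle. I let go when it was about 20° from flat, and it settled onto its base.

**Last checks:**
- **Turned dish:** both cameras show it level and mouth up, well inside the mat, clear of the screw dish.
- **Position:** the two cameras put its rim centre at (0.549, 0.021) and (0.528, 0.010). They disagree by about 2 cm, from rough pixel reading, but either position is safely on the mat.
- **Screw dish and orange look-alike:** both look unmoved in the scene image.
- **Arm:** the gripper is well clear, with its tips about 0.19 m above the bench and touching nothing. The highest wrist force I saw, read at the end of each move, was about 8 N.

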